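# Cull misshapen brackets into the reject box

## Robot

A 7-joint arm with a two-finger parallel gripper is mounted at the origin on the work surface. World frame = base frame: x ahead of the robot, y to its left, z up, the work surface at z = 0. Lengths are in m, angles in degrees, forces in N, time in s.
With the tool pointing down it reaches from about 0.425 to 0.875 m from the base axis. Payload 4.7 kg.
Tool frame: the origin (TCP) lies on the centre line of the jaws, within the pads' length; the fingertips stand 8 mm ahead of it and the grasp point (between the pads) lies 11 mm behind it; z points along the fingers, y is the direction in which the jaws open and shut (so a half turn about z gives the same grasp; the last joint's range is limited). The gripper opens to 87 mm and grips with 3 to 60 N. Pads are 19 mm wide; open, the fingers measure 117 mm over their backs; the gripper's body (75 mm by 190 mm) begins 51 mm behind the grasp point.
Start: joints at [0.808, 18.392, -4.016, 83.108, 1.295, 78.541, -3.26], TCP at [0.65, -0, 0.231] pointing down, gripper open.
Joint ranges: [-163.93, 163.93], [-17.29, 119.83], [-79.2, 71.16], [3.27, 140.29], [-89.18, 269.18], [5.43, 117.66], [-154.24, 154.24]. Speed limits (degrees/s): [147.25, 147.25, 180, 180, 180, 180, 180].

## Interface

Orientations are given as [roll, pitch, yaw] about the fixed x, y, z axes, in that order (R = Rz(yaw) Ry(pitch) Rx(roll)).
In Python, from cell import env gives the robot as it stands. The module is installed in compiled form; this text tells all that it offers.
- The arm moves only by the tool move_arm, never from a script. Its argument "steps" is a list of rows, each a list of 2 entries, a list of its own where there are three numbers: the shift along the tool's x, y, z in m, then the turn about the tool's z in rad. A call has 1 to 20 rows; each row is the pose to reach, as a shift and turn from the pose commanded when the call began, along the tool's axes at that moment; what a row does not reach only later rows make up. A row lasts 1/8 s, in which the tool goes at most 62.5 mm and 10.7 degrees, less where a joint would pass 70% of its speed; a pose out of reach is approached as far as the arm can. A call with a gripper value outside its range is refused whole. "hand" is the closure, from -1 (fully open) to 1 (shut), set as the call begins (left out, the last holds). The fingers move at their own pace and stop on an object; "squeeze" is the grip in N (left out, the last holds). Time passes only in rows, so rows that repeat a pose let the fingers close. It gives the time, the measured TCP pose, the force and the opening at its end, in the units of the state.
- env.get_obs(): the state, without advancing time (a new reading comes with each control period).
- env.read_camera(name): name is "scene" or "side" or "wrist"; returns (picture, depth): 480x640x3 uint8, red, green, blue; 480x640 float32, m along the optical axis (not along the pixel's ray), 0 where there is no reading.
- env.calibration(name): a dict with "intrinsics" (3x3 intrinsics, pixels), "position" and "orientation" of the camera in the world; the wrist camera has in their place "mount" (4x4, takes a point from camera to tool coordinates, whose origin is the TCP and whose axes are the flange's). Camera axes: x right, y up, looking along -z (the intrinsics and any distortion apply to the point x, -y, -z); pixel columns grow to the right and rows downward; lengths in m; the calibration is good to about 2 mm. The wrist camera is an equidistant fisheye: a pixel r from the principal point sees the ray r / f radians off the axis. A picture is of the moment at which its call begins: read the wrist's pose just before it. calibration takes no time and is no camera call.
- env.sign_off(): hands the job in, once; it reports no verdict.
Trained networks look in the newest picture that a camera, given by its name, has taken for a name from the list of things; names that differ only in an ending like _2 or _b are one class to them, and where a whole thing is asked for, a point or a joint stands for the part that bears it (a point fixed in the world has none). Each returns a list of dicts, best first, with "conf" (0 to 1); they miss things now and then, are a little off and sometimes report something else, mostly with a low value. They report only what shows in the picture. A call takes as long as a camera call. They do not tell look-alikes from the thing itself.
- env.cut_out(camera, query): "region" (480x640 bool, what is visible of it) and "uv" ([column, row] in pixels, amid what is visible of it).
The state is a dict: "time_s": time; "qpos": joint angles; "joint_velocities": joint speeds; "effort": joint torques, N m; "tool_pos": TCP position; "tool_rot": TCP orientation; "force": force on the tool from outside, world axes, zero at the start; "wrist_torque": the same for the moment, N m; "grip_width": finger opening in m.
Only numpy, scipy, OpenCV 4.12 (cv2) and the standard library are available. Lean on these libraries where they do the work, as an engineer would, in place of code of your own. Each camera call takes 0.05 s, during which the arm holds its last target. There are 200 camera calls.

## Task

Lift the reject box's lid open until it rests on its stop, and pick every misshapen bracket out of the batch on the mat (legs bent out of square, or the short leg broken off to a stub) into the box. Leave the sound right-angled brackets and everything else where they are. Then shut the lid fully and turn the turnbutton all the way across it to secure it.

Things in the scene. Friction and masses are not known exactly. Their poses are not given: they have to be found in the camera images.
- bent_1: misshapen: bent bracket, legs opened out to about 128 deg between them (from +x to the short leg, turning towards +y), short leg 46 mm long. All brackets: plain aluminium flat bar 12 mm thick and 24 mm wide, standing on edge on the mat (24 mm tall), 90 g. Long leg 66 mm along the body's x axis; origin at the middle of the long leg's length and thickness, at its underside (z up, 12 mm below mid-width); the short leg starts at the long leg's -x end. May be absent.
- bent_2: misshapen: bent bracket, legs closed in to about 55 deg between them (from +x to the short leg, turning towards +y), short leg 46 mm long. All brackets: plain aluminium flat bar 12 mm thick and 24 mm wide, standing on edge on the mat (24 mm tall), 90 g. Long leg 66 mm along the body's x axis; origin at the middle of the long leg's length and thickness, at its underside (z up, 12 mm below mid-width); the short leg starts at the long leg's -x end. May be absent.
- broken_1: misshapen: broken bracket, right-angled but the short leg is snapped off to a 22 mm stub, pointing along +y. All brackets: plain aluminium flat bar 12 mm thick and 24 mm wide, standing on edge on the mat (24 mm tall), 90 g. Long leg 66 mm along the body's x axis; origin at the middle of the long leg's length and thickness, at its underside (z up, 12 mm below mid-width); the short leg starts at the long leg's -x end. May be absent.
- broken_2: misshapen: broken bracket, right-angled but the short leg is snapped off to a 22 mm stub, pointing along +y. All brackets: plain aluminium flat bar 12 mm thick and 24 mm wide, standing on edge on the mat (24 mm tall), 90 g. Long leg 66 mm along the body's x axis; origin at the middle of the long leg's length and thickness, at its underside (z up, 12 mm below mid-width); the short leg starts at the long leg's -x end. May be absent.
- sound_1: sound bracket: legs at a right angle (short leg points along +y), short leg 46 mm long overall. Stays on the mat. All brackets: plain aluminium flat bar 12 mm thick and 24 mm wide, standing on edge on the mat (24 mm tall), 90 g. Long leg 66 mm along the body's x axis; origin at the middle of the long leg's length and thickness, at its underside (z up, 12 mm below mid-width); the short leg starts at the long leg's -x end. May be absent.
- sound_2: sound bracket: legs at a right angle (short leg points along +y), short leg 46 mm long overall. Stays on the mat. All brackets: plain aluminium flat bar 12 mm thick and 24 mm wide, standing on edge on the mat (24 mm tall), 90 g. Long leg 66 mm along the body's x axis; origin at the middle of the long leg's length and thickness, at its underside (z up, 12 mm below mid-width); the short leg starts at the long leg's -x end. May be absent.
- sound_3: sound bracket: legs at a right angle (short leg points along +y), short leg 46 mm long overall. Stays on the mat. All brackets: plain aluminium flat bar 12 mm thick and 24 mm wide, standing on edge on the mat (24 mm tall), 90 g. Long leg 66 mm along the body's x axis; origin at the middle of the long leg's length and thickness, at its underside (z up, 12 mm below mid-width); the short leg starts at the long leg's -x end. May be absent.
- sound_4: sound bracket: legs at a right angle (short leg points along +y), short leg 46 mm long overall. Stays on the mat. All brackets: plain aluminium flat bar 12 mm thick and 24 mm wide, standing on edge on the mat (24 mm tall), 90 g. Long leg 66 mm along the body's x axis; origin at the middle of the long leg's length and thickness, at its underside (z up, 12 mm below mid-width); the short leg starts at the long leg's -x end. May be absent.
- mat: black rubber mat 380 x 420 mm, 3 mm thick, fixed; the batch of brackets stands on it. Origin at the centre of its underside.
- box: fixed grey sheet-steel reject box, open-topped but for its lid, outside 180 (x) x 260 (y) x 85 (z) mm, walls and floor 5 mm. Origin at the centre of its underside, x pointing away from the robot; the lid's hinge line is along y at x = +90, z = 85.5 mm; a steel ear at x = -105, y = -90 mm carries the turnbutton.
- lid (a joint): hinged lid of the reject box, 8 mm thick, 0.3 to 0.5 kg, plain hinge at the box's far edge: 0 closed (as at the start), grows as the front edge is lifted, 1.75 rad resting on its stop, leaning back past upright. It falls shut if let go before upright, and stays on the stop by its weight.
- lid_handle (a point): middle of the lid's handle: a straight round steel bar, 12 mm thick and 100 mm long along the box's y, held at both ends. With the lid shut it is 12 mm in front of the lid's front edge, 32 mm above the lid's top (192 mm before the hinge line and 40 mm above it). It can be pinched from above at every lid angle and turns in the grip.
- lid_hinge (a point): middle of the lid's hinge line
- turnbutton (a joint): turnbutton at the right part of the box's front, turning about a vertical pivot at x = -108, y = -90 mm in the box frame: 0 = bar points along the box's -y, clear of the lid (starts near 0); grows anticlockwise seen from above; 1.57 rad = its stop, bar pointing along the box's +x across the lid's edge, lid secured. Light friction, stays where it is left.
- button_peg (a point): middle of the upright peg on the turnbutton's bar, 45 mm from the pivot, 122 mm above the bench: black, 14 mm thick, sticking up from the bar's top (105 mm above the bench) to 137 mm. Can be pinched from above or pushed sideways.
- weight: bystander, to be left alone: brass weight 42 mm dia., 42 mm tall, among the brackets. Origin at the centre of its underside.
- collar: bystander, to be left alone: steel collar 58 mm dia., 22 mm tall, among the brackets. Origin at the centre of its underside.
- beaker: bystander, to be left alone: glass beaker 90 mm tall left of the box. Origin at the centre of its underside.
- jar: bystander, to be left alone: glass jar 90 mm tall left of the box. Origin at the centre of its underside.
- screwdriver: bystander, to be left alone: short screwdriver 110 mm long lying at the far right corner of the mat. Origin under its middle, x axis towards its tip.
Not all that is in view belongs to the job. What is shaped like the sound_3 but pink is not meant.

How it is judged:
By the outcome, as a careful person would: the job done as asked, in the order asked, and still so for the second after the job is handed in, with the robot touching nothing.
Of bent_1, bent_2, broken_1, broken_2 only 3 to 4 are there at a start; the rules pass over those that are not, and their reading is None.
Of sound_1, sound_2, sound_3, sound_4 only 3 to 4 are there at a start; the rules pass over those that are not, and their reading is None.
At some moment in a run one of bent_1, bent_2, broken_1, broken_2 may be knocked a few centimetres aside while the robot is not near it.
Once in a run the grip may slacken for a moment while it holds something.
It also fails if it takes over 210 s, if anything falls off the work surface, if the arm or the gripper's body presses on something with over 40 N, if the wrist force passes 120 N, or if a joint passes its speed limit or range.

## Working session

There is one attempt and no reset: what is moved stays moved. The work goes in short steps, Python scripts to look and compute and a tool call to move; the robot and the scene stay as the last step left them, time stands still between calls to the robot, and variables do not carry over. Pictures are saved under pics/ and viewed, about 12 in all and at most 16, crops included, and the job is handed in when it is done.

Besides the shell and the picture viewer there is one more tool, called after ">>>" by a JSON object that holds its "op" and its "data". move_arm: Moves the arm, as the interface text tells. Its arguments: {"type":"object","properties":{"steps":{"type":"array"},"hand":{"type":"number"},"squeeze":{"type":"number"}},"required":["steps"]}

```bash
mkdir -p pics
cat > h.py <<'E'
import numpy as np,cv2
from scipy.spatial.transform import Rotation as R
from cell import env
def cam(name):
    o=env.get_obs(); p,d=env.read_camera(name); return o,p,d
def world(name,uv,z,o=None):
    """pixel rays; returns pts at depth z (along optical axis)"""
    c=env.calibration(name); K=np.array(c["intrinsics"]); uv=np.atleast_2d(uv).astype(float); z=np.atleast_1d(z)
    x=(uv[:,0]-K[0,2])/K[0,0]; y=(uv[:,1]-K[1,2])/K[1,1]
    if name=="wrist":
        r=np.hypot(x,y); s=np.where(r>1e-9,np.tan(r)/np.maximum(r,1e-9),1); x=x*s;y=y*s
    P=np.c_[x*z,-y*z,-z]
    if name=="wrist":
        M=np.array(c["mount"]); P=P@M[:3,:3].T+M[:3,3]
        return P@Rot(o["tool_rot"]).T+np.array(o["tool_pos"])
    return P@Rot(c["orientation"]).T+np.array(c["position"])
def Rot(q):
    q=np.array(q,float)
    if q.shape==(3,3): return q
    if q.size==4: return R.from_quat(q).as_matrix()
    return R.from_euler('xyz',q,degrees=True).as_matrix()
def save(n,p): cv2.imwrite(f"pics/{n}.png",p[...,::-1])
def cloud(name,d,o=None):
    v,u=np.mgrid[:480,:640]; return world(name,np.c_[u.ravel(),v.ravel()],d.ravel(),o).reshape(480,640,3)
E
python3 - <<'E'
from h import *
print(env.get_obs())
for n in("scene","side","wrist"):
    c=env.calibration(n); print(n,{k:(np.round(v,3).tolist() if not isinstance(v,str) else v) for k,v in c.items()})
    o,p,d=cam(n); save(n+"0",p); print((d>0).mean())
E
```

```text
{'time_s': 0.0, 'qpos': array([ 0.80675345, 18.43946566, -4.01544542, 83.17335862,  1.29361037,
       78.54198149, -3.2611059 ]), 'joint_velocities': array([-0.09087702,  0.00385252, -0.0520961 , -0.11960812, -0.02747668,
       -0.07998673,  0.01871713]), 'effort': array([-2.58547143e-04, -4.91284704e+01, -4.03903294e-01, -3.12526345e+01,
       -6.40594075e-02,  4.37659642e-02,  1.61017233e-04]), 'tool_pos': array([ 6.49465059e-01, -3.01380028e-05,  2.29470412e-01]), 'tool_rot': array([-1.79890360e+02,  4.41484070e-03,  9.00015013e+01]), 'force': array([-0.65268205,  0.22946593,  0.32810725]), 'wrist_torque': array([-0.00246948, -0.00439756,  0.0108297 ]), 'grip_width': 0.08729279246272409}
scene {'intrinsics': [[444.322, 0.0, 319.873], [0.0, 444.322, 242.128], [0.0, 0.0, 1.0]], 'position': [0.894, 0.543, 1.071], 'orientation': [36.486, -0.983, 146.767]}
0.996171875
side {'intrinsics': [[610.359, 0.0, 318.71], [0.0, 610.359, 245.424], [0.0, 0.0, 1.0]], 'position': [0.369, -1.296, 0.889], 'orientation': [58.334, 1.193, -5.797]}
0.9959049479166666
wrist {'intrinsics': [[371.648, 0.0, 318.993], [0.0, 371.648, 239.191], [0.0, 0.0, 1.0]], 'mount': [[-0.001, 0.96, 0.279, 0.077], [1.0, 0.001, 0.001, -0.001], [0.0, 0.279, -0.96, -0.154], [0.0, 0.0, 0.0, 1.0]]}
0.9911946614583333
```

View pics/scene0.png

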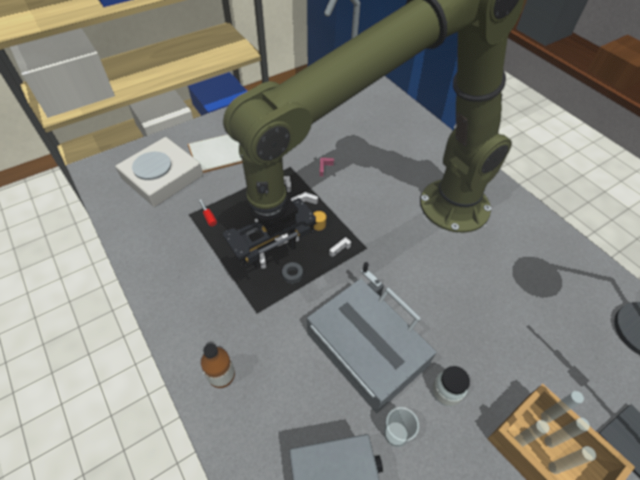

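View pics/side0.png

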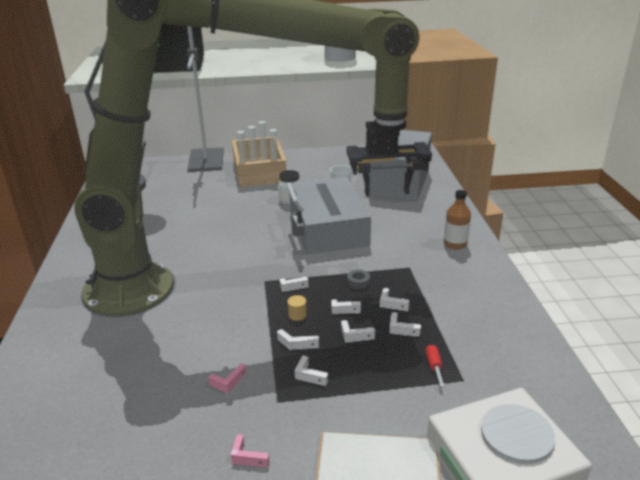

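The side view shows seven white brackets on the mat, two pink look-alikes off the mat at (230,378) and (250,455), the weight at (297,308), the collar at (358,278) and the shut box at (330,215). Next I rectify the views and locate the box.

```bash
cat >> h.py <<'E'
def proj(name,P,o=None):
    c=env.calibration(name);K=np.array(c["intrinsics"])
    if name=="wrist":
        M=np.array(c["mount"]); Q=(P-np.array(o["tool_pos"]))@Rot(o["tool_rot"]); Q=(Q-M[:3,3])@M[:3,:3]
    else: Q=(P-np.array(c["position"]))@Rot(c["orientation"])
    x=Q[...,0];y=-Q[...,1];z=-Q[...,2]
    if name=="wrist":
        r=np.hypot(x,y); th=np.arctan2(r,z); s=th/np.maximum(r,1e-9); x=x*s;y=y*s
    else: x=x/z;y=y/z
    return np.stack([x*K[0,0]+K[0,2],y*K[1,1]+K[1,2]],-1)
def rect(name,img,x0,x1,y0,y1,z,res,o=None):
    """top-down, up=+x, right=-y"""
    X=np.arange(x1,x0,-res);Y=np.arange(y1,y0,-res)
    xx,yy=np.meshgrid(X,Y,indexing='ij'); uv=proj(name,np.stack([xx,yy,np.full_like(xx,z)],-1),o).astype(np.float32)
    return cv2.remap(img,uv[...,0],uv[...,1],cv2.INTER_LINEAR)
E
python3 - <<'E'
from h import *
for n,q in (("side","mat"),("side","box"),("side","lid"),("scene","lid"),("scene","lid_handle"),("side","lid_handle"),("scene","button_peg"),("side","button_peg"),("scene","turnbutton")):
    o,p,d=cam(n); P=cloud(n,d,o)
    for r in env.cut_out(n,q)[:2]:
        Q=P[r["region"]&(d>0)]
        print(n,q,round(r["conf"],2),np.round(r["uv"]),"med",np.round(np.median(Q,0),3),"lo",np.round(np.percentile(Q,3,axis=0),3),"hi",np.round(np.percentile(Q,97,axis=0),3))
o,p,d=cam("side")
a=rect("side",p,0.35,0.95,-0.45,0.45,0.027,0.0012)
o,w,dw=cam("wrist")
b=rect("wrist",w,0.45,0.9,-0.45,0.05,0.027,0.0008,o)
save("rs",a);save("rw",b); print(a.shape,b.shape)
E
```

```text
side mat 0.74 [354. 343.] med [ 0.537 -0.281  0.003] lo [ 0.356 -0.423 -0.001] hi [ 0.717 -0.031  0.006]
side box 0.86 [328. 217.] med [0.527 0.136 0.091] lo [0.43  0.098 0.002] hi [0.626 0.355 0.112]
side box 0.61 [358. 278.] med [ 0.574 -0.066  0.021] lo [ 0.548 -0.084  0.003] hi [ 0.599 -0.03   0.027]
side lid 0.6 [328. 202.] med [0.53  0.219 0.093] lo [0.435 0.108 0.086] hi [0.62  0.362 0.121]
side lid 0.44 [289. 183.] med [0.42  0.407 0.075] lo [0.399 0.392 0.009] hi [0.458 0.45  0.092]
scene lid 0.86 [369. 338.] med [0.535 0.25  0.093] lo [0.438 0.121 0.089] hi [0.62  0.362 0.119]
scene lid_handle 0.67 [373. 334.] med [0.534 0.25  0.093] lo [0.436 0.119 0.088] hi [0.621 0.363 0.115]
side lid_handle 0.57 [328. 201.] med [0.53  0.218 0.093] lo [0.441 0.109 0.089] hi [0.618 0.353 0.11 ]
side lid_handle 0.21 [327. 217.] med [0.527 0.135 0.091] lo [0.431 0.098 0.006] hi [0.626 0.349 0.112]
scene button_peg 0.68 [370. 278.] med [0.442 0.114 0.106] lo [0.43  0.091 0.098] hi [0.449 0.147 0.136]
scene turnbutton 0.66 [366. 277.] med [0.442 0.11  0.105] lo [0.431 0.089 0.099] hi [0.449 0.145 0.136]
(500, 751, 3) (563, 625, 3)
```

View pics/wrist0.png

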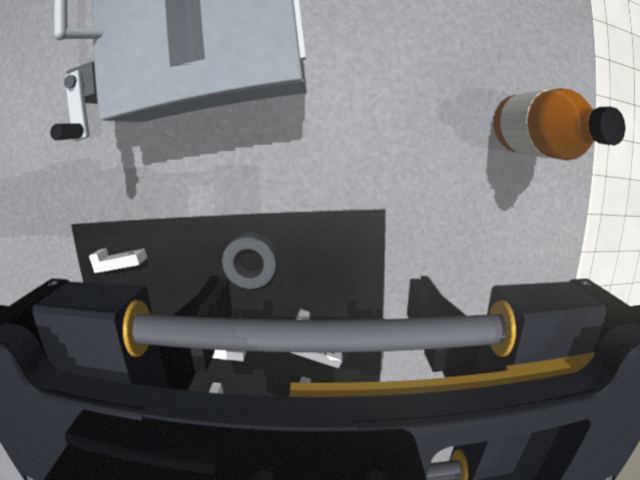

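View pics/rs.png

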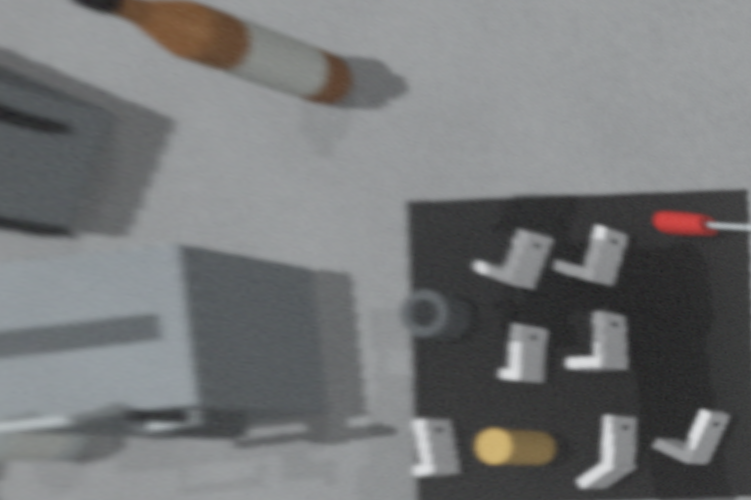

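The brackets cluster on the mat, and all seven are well separated. The lid comes first, since a bracket may be knocked aside later, so I move the wrist camera near the box.

>>> {"op": "move_arm", "data": {"steps": [[[0.02, -0.05, -0.01], 0], [[0.04, -0.1, -0.02], 0], [[0.06, -0.15, -0.03], 0], [[0.08, -0.2, -0.04], 0], [[0.08, -0.2, -0.04], 0]]}}

```text
time_s: 1.78
tool_pos: [0.448, 0.082, 0.2722]
tool_rot: [179.8, -0.0, 90.2]
force: [1.3, -0.5, 0.6]
grip_width: 0.0872
```

Run:
```python
from h import *
o,p,d=cam("wrist"); print(o["tool_pos"],o["tool_rot"]); save("w1",p); P=cloud("wrist",d,o)
for q in("lid","lid_handle","button_peg","turnbutton"):
  for r in env.cut_out("wrist",q)[:2]:
    Q=P[r["region"]&(d>0)]
    print(q,round(r["conf"],2),np.round(r["uv"]),"med",np.round(np.median(Q,0),3),"lo",np.round(np.percentile(Q,3,axis=0),3),"hi",np.round(np.percentile(Q,97,axis=0),3))
def ana(P,n):
    P=P[np.isfinite(P).all(-1)]
    m=(P[:,0]>.40)&(P[:,0]<.66)&(P[:,1]>.07)&(P[:,1]<.42)
    L=P[m&(P[:,2]>.088)&(P[:,2]<.099)][:,:2]
    print(n,len(L),"lid rect",cv2.minAreaRect((L*1000).astype(np.float32)), np.median(P[m&(P[:,2]>.088)&(P[:,2]<.099)][:,2]))
    H=P[m&(P[:,2]>.118)&(P[:,2]<.14)]; H=H[H[:,0]<.46]
    a=H[H[:,1]>.17]; b=H[H[:,1]<.17]
    for t in(a,b): 
      if len(t)>3: print(len(t),np.round([t.mean(0),t.min(0),t.max(0)],3), np.polyfit(t[:,1],t[:,0],1))
ana(P[d>0],"wrist")
for n in("scene","side"):
    _,p,d=cam(n); ana(cloud(n,d)[d>0],n)
```

```text
[0.4480475  0.08200386 0.2722457 ] [ 1.79821796e+02 -1.50985829e-02  9.02422040e+01]
lid 0.82 [404.  90.] med [0.523 0.201 0.093] lo [0.433 0.115 0.091] hi [0.618 0.285 0.129]
lid_handle 0.82 [402.  94.] med [0.523 0.201 0.093] lo [0.433 0.115 0.091] hi [0.618 0.285 0.129]
button_peg 0.68 [309. 185.] med [0.438 0.114 0.105] lo [0.428 0.089 0.103] hi [0.447 0.145 0.137]
turnbutton 0.92 [310. 184.] med [0.438 0.115 0.105] lo [0.428 0.089 0.095] hi [0.448 0.146 0.137]
turnbutton 0.3 [370. 377.] med [ 0.517 -0.16   0.014] lo [ 0.458 -0.163  0.004] hi [0.555 0.107 0.36 ]
wrist 35786 lid rect ((521.216552734375, 200.38267517089844), (210.01766967773438, 185.4368896484375), 6.212050437927246) 0.09299531228181268
1792 [[0.431 0.221 0.129]
 [0.419 0.173 0.118]
 [0.445 0.276 0.133]] [-0.11533399  0.45693054]
290 [[0.44  0.095 0.134]
 [0.434 0.087 0.118]
 [0.447 0.101 0.138]] [-0.0019409   0.44065056]
scene 7941 lid rect ((523.5611572265625, 259.7667236328125), (217.02513122558594, 330.5575866699219), 2.767662525177002) 0.09299597152506944
239 [[0.434 0.231 0.129]
 [0.42  0.174 0.118]
 [0.448 0.283 0.135]] [-0.1142158   0.46011039]
40 [[0.444 0.095 0.131]
 [0.437 0.087 0.119]
 [0.45  0.101 0.139]] [0.02507279 0.44192841]
side 2768 lid rect ((524.8624267578125, 257.11273193359375), (216.29998779296875, 333.29254150390625), 2.61331844329834) 0.0930152261095642
89 [[0.431 0.217 0.129]
 [0.421 0.17  0.119]
 [0.446 0.277 0.135]] [-0.12399851  0.45807385]
46 [[0.441 0.094 0.129]
 [0.434 0.081 0.118]
 [0.448 0.17  0.139]] [-0.03949022  0.44456557]
```

View pics/w1.png

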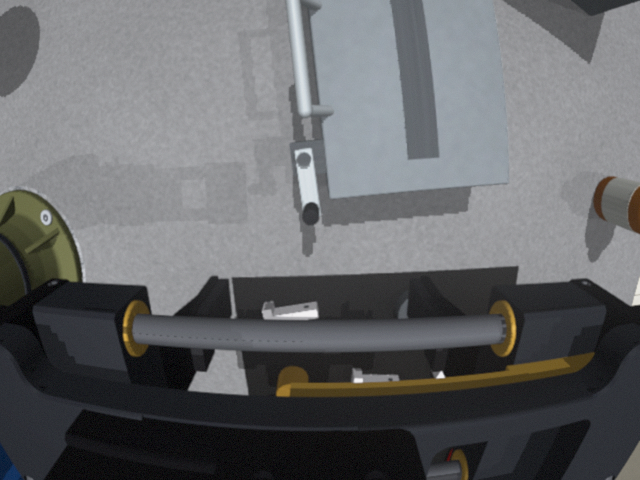

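Box yaw is about 6.3°, box centre about (0.532, 0.239) and handle middle about (0.432, 0.228, 0.126). The pivot and peg positions this predicts agree with what the cameras measured. I go to hover over the handle.

>>> {"op": "move_arm", "data": {"steps": [[[0.05, -0.006, 0], -0.05], [[0.1, -0.012, 0.02], -0.107], [[0.147, -0.017, 0.06], -0.107], [[0.147, -0.017, 0.1], -0.107], [[0.147, -0.017, 0.1], -0.107], [[0.147, -0.017, 0.1], -0.107]]}}

```text
time_s: 2.88
tool_pos: [0.4342, 0.2266, 0.1717]
tool_rot: [179.9, -0.0, 96.0]
force: [0.0, -0.4, -0.1]
grip_width: 0.0868
```

Run:
```python
from h import *
o=env.get_obs(); print(o["tool_pos"],o["tool_rot"])
for n in("scene","side","wrist"):
    o,p,d=cam(n); P=cloud(n,d,o)[d>0]
    H=P[(P[:,2]>.126)&(P[:,2]<.134)&(P[:,0]>.40)&(P[:,0]<.46)&(P[:,1]>.16)&(P[:,1]<.30)]
    if len(H)>5: print(n,len(H),H.mean(0).round(4),np.percentile(H,[2,98],axis=0).round(3).tolist(), np.polyfit(H[:,1],H[:,0],1))
    if n=="side":save("s2",p[120:320,220:480])
```

```text
[0.43424197 0.2266304  0.1717154 ] [ 1.79934054e+02 -2.92377151e-02  9.60341632e+01]
scene 87 [0.4297 0.2599 0.1299] [[0.422, 0.236, 0.126], [0.436, 0.283, 0.133]] [-0.11693213  0.4600906 ]
side 75 [0.4305 0.219  0.1298] [[0.421, 0.167, 0.126], [0.439, 0.277, 0.133]] [-0.10515365  0.45355377]
wrist 3093 [0.4288 0.2428 0.1297] [[0.421, 0.2, 0.127], [0.437, 0.282, 0.132]] [-0.10929818  0.45530022]
```

>>> {"op": "move_arm", "data": {"steps": [[[0, -0.003, 0.03], 0], [[0, -0.003, 0.057], 0], [[0, -0.003, 0.057], 0], [[0, -0.003, 0.057], 0]]}}

```text
time_s: 3.52
tool_pos: [0.4312, 0.227, 0.1152]
tool_rot: [179.9, -0.0, 96.1]
force: [0.1, 0.6, 0.8]
grip_width: 0.087
```

>>> {"op": "move_arm", "data": {"steps": [[[0, 0, 0], 0], [[0, 0, 0], 0], [[0, 0, 0], 0], [[0, 0, 0], 0], [[0, 0, 0], 0], [[0, 0, 0], 0]], "hand": 1, "squeeze": 30}}

```text
time_s: 4.28
tool_pos: [0.43, 0.2267, 0.1135]
tool_rot: [-180.0, 0.0, 96.1]
force: [-0.4, 0.2, -0.3]
grip_width: 0.035
```

Run:
```python
from h import *
o=env.get_obs(); print(o["time_s"],o["tool_pos"],o["tool_rot"],o["force"],o["grip_width"])
# circle in tool axes: forward(tool y)=box x, up = -z
for t in np.arange(0,1.80,.0875*1.0):
    a=np.deg2rad(11.77)+t; print(round(t,3),round(.192-.1961*np.cos(a),3),round(-(.1961*np.sin(a)-.040),3))
```

```text
4.275 [0.43000016 0.22666297 0.11352109] [-1.79996940e+02  3.10974642e-03  9.61354276e+01] [-0.42932404  0.22987916 -0.33791639] 0.03503098577432207
0.0 0.0 -0.0
0.088 0.004 -0.017
0.175 0.01 -0.033
0.262 0.017 -0.048
0.35 0.025 -0.063
0.438 0.035 -0.078
0.525 0.046 -0.091
0.612 0.058 -0.103
0.7 0.071 -0.114
0.788 0.085 -0.124
0.875 0.1 -0.133
0.962 0.115 -0.14
1.05 0.131 -0.146
1.138 0.148 -0.151
1.225 0.165 -0.154
1.312 0.182 -0.156
1.4 0.199 -0.156
1.487 0.216 -0.155
1.575 0.233 -0.152
1.662 0.249 -0.148
1.75 0.266 -0.142
```

Fingers are still closing (70 mm/s); wait a little more.

>>> {"op": "move_arm", "data": {"steps": [[[0, 0, 0], 0], [[0, 0, 0], 0], [[0, 0, 0], 0], [[0, 0, 0], 0], [[0, 0, 0], 0]]}}

```text
time_s: 4.9
tool_pos: [0.4313, 0.2268, 0.1138]
tool_rot: [179.8, -0.0, 96.1]
force: [5.1, 0.0, -2.9]
grip_width: 0.0107
```

>>> {"op": "move_arm", "data": {"steps": [[[0, 0.001, -0.008], 0], [[0, 0.004, -0.017], 0], [[0, 0.007, -0.025], 0], [[0, 0.01, -0.033], 0], [[0, 0.013, -0.041], 0], [[0, 0.017, -0.048], 0], [[0, 0.017, -0.048], 0]]}}

```text
time_s: 5.78
tool_pos: [0.4485, 0.2287, 0.1616]
tool_rot: [179.8, -0.0, 96.1]
force: [6.4, 1.9, -6.5]
grip_width: 0.0108
```

>>> {"op": "move_arm", "data": {"steps": [[[0, 0.008, -0.015], 0], [[0, 0.018, -0.03], 0], [[0, 0.029, -0.043], 0], [[0, 0.041, -0.055], 0], [[0, 0.054, -0.066], 0], [[0, 0.068, -0.076], 0], [[0, 0.083, -0.085], 0], [[0, 0.098, -0.092], 0], [[0, 0.114, -0.098], 0], [[0, 0.131, -0.103], 0], [[0, 0.148, -0.106], 0], [[0, 0.165, -0.108], 0], [[0, 0.182, -0.108], 0], [[0, 0.199, -0.107], 0], [[0, 0.207, -0.106], 0], [[0, 0.207, -0.106], 0]]}}

```text
time_s: 7.78
tool_pos: [0.651, 0.2505, 0.2644]
tool_rot: [-179.6, 0.1, 96.2]
force: [-2.5, 0.8, -12.3]
grip_width: 0.0106
```

>>> {"op": "move_arm", "data": {"steps": [[[0, 0.009, 0.002], 0], [[0, 0.017, 0.004], 0], [[0, 0.025, 0.006], 0], [[0, 0.033, 0.008], 0], [[0, 0.039, 0.011], 0], [[0, 0.039, 0.011], 0]]}}

```text
time_s: 8.52
tool_pos: [0.6909, 0.2549, 0.2552]
tool_rot: [-179.8, 0.0, 96.1]
force: [-6.7, -0.5, -14.3]
grip_width: 0.0107
```

Run:
```python
from h import *
o,p,d=cam("side"); print(o["tool_pos"],o["force"],o["grip_width"]); save("s3",cv2.resize(p[100:320,220:520],None,fx=2,fy=2))
```

```text
[0.69094151 0.25487129 0.25520056] [ -6.68370478  -0.47345581 -14.28364266] 0.010744749609007294
```

View pics/s3.png

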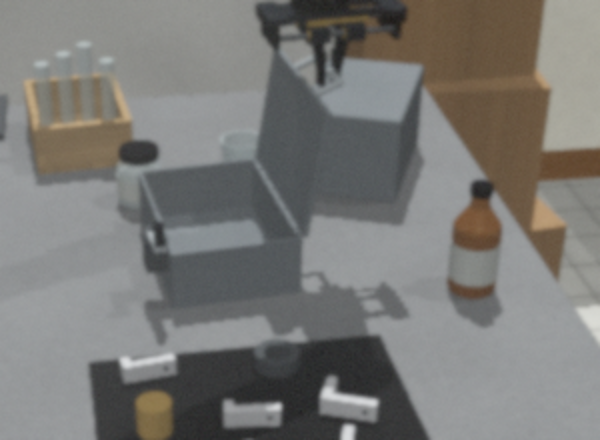

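The lid leans back past upright and the box is open. I release gently and lift.

>>> {"op": "move_arm", "data": {"steps": [[[0, 0.003, 0.001], 0], [[0, 0.003, 0.001], 0], [[0, 0.003, 0.001], 0], [[0, 0.003, 0.001], 0]], "hand": 0.4}}

```text
time_s: 9.07
tool_pos: [0.6953, 0.2551, 0.2573]
tool_rot: [179.8, -0.0, 96.1]
force: [-0.2, -0.3, -0.3]
grip_width: 0.0257
```

>>> {"op": "move_arm", "data": {"steps": [[[0, 0, -0.03], 0], [[0, 0, -0.06], 0], [[0, 0, -0.09], 0], [[0, 0, -0.1], 0]]}}

```text
time_s: 9.57
tool_pos: [0.6952, 0.2554, 0.3586]
tool_rot: [179.7, -0.1, 96.1]
force: [-0.1, 0.9, -1.2]
grip_width: 0.0263
```

Run:
```python
from h import *
o,p,d=cam("scene"); P=cloud("scene",d)[d>0]
H=P[(P[:,2]>.12)&(P[:,2]<.28)&(P[:,0]>.60)&(P[:,0]<.73)&(P[:,1]>.13)&(P[:,1]<.38)]
C=np.array([.532,.239]);u=np.array([np.cos(np.deg2rad(6.3)),np.sin(np.deg2rad(6.3))])
bx=(H[:,:2]-C)@u
for z in np.arange(.12,.28,.02):
    m=(abs(H[:,2]-z)<.01); print(round(z,2),m.sum(),np.percentile(bx[m],[5,50,95]).round(3) if m.any() else '')
A=np.polyfit(H[:,2],bx,1) ;print(A, o["tool_pos"])
```

```text
0.12 47 [0.105 0.106 0.107]
0.14 92 [0.107 0.109 0.111]
0.16 72 [0.111 0.114 0.115]
0.18 131 [0.115 0.117 0.119]
0.2 98 [0.118 0.12  0.121]
0.22 108 [0.122 0.124 0.125]
0.24 94 [0.125 0.127 0.129]
0.26 516 [0.123 0.129 0.17 ]
0.28 202 [0.16  0.166 0.17 ]
[0.30767676 0.06103895] [0.6951782  0.25540187 0.35858856]
```

The lid is on its stop: the fitted plane leans 10° past upright. Now I look at the mat from above.

>>> {"op": "move_arm", "data": {"steps": [[[-0.05, -0.018, 0], 0.02], [[-0.1, -0.036, 0], 0.05], [[-0.15, -0.054, 0], 0.1], [[-0.2, -0.072, 0], 0.107], [[-0.25, -0.09, 0], 0.107], [[-0.3, -0.108, 0], 0.107], [[-0.35, -0.125, 0], 0.107], [[-0.4, -0.142, 0], 0.107], [[-0.45, -0.16, 0], 0.107], [[-0.5, -0.178, 0], 0.107], [[-0.55, -0.196, 0], 0.107], [[-0.6, -0.214, 0], 0.107], [[-0.65, -0.232, 0], 0.107], [[-0.7, -0.25, 0], 0.107], [[-0.75, -0.267, 0], 0.107], [[-0.789, -0.28, 0], 0.107], [[-0.789, -0.28, 0], 0.107], [[-0.789, -0.28, 0], 0.107]], "hand": -1}}

```text
time_s: 11.88
tool_pos: [0.5007, -0.5586, 0.3542]
tool_rot: [-180.0, -0.1, 90.0]
force: [0.1, -0.2, 0.3]
grip_width: 0.0873
```

Run:
```python
from h import *
o,p,d=cam("wrist"); print(o["time_s"],o["tool_pos"],o["tool_rot"]); P=cloud("wrist",d,o)
b=rect("wrist",p,0.34,0.76,-0.44,0.02,0.027,0.0007,o)
m=((P[...,2]>.022)&(P[...,2]<.032)&(d>0)).astype(np.uint8)
n,l,s,c=cv2.connectedComponentsWithStats(m)
X=lambda q:(int((0.02-q[1])/.0007),int((.76-q[0])/.0007))
for i in range(1,n):
    if s[i,4]<60: continue
    Q=P[l==i]; mu=Q.mean(0)
    if not(.34<mu[0]<.76 and -.46<mu[1]<.02): continue
    r=cv2.minAreaRect((Q[:,:2]*1000).astype(np.float32))
    print(i,s[i,4],mu.round(4),np.round(r[1]),p[l==i].mean(0).round()); cv2.putText(b,str(i),X(mu),0,.5,(255,0,0),1)
save("b4",b); print(b.shape)
```

```text
11.875 [ 0.50067267 -0.55861216  0.3542492 ] [-1.79970130e+02 -1.17336626e-01  9.00220862e+01]
1 689 [ 0.4212 -0.3717  0.0262] [46. 66.] [192. 190. 192.]
2 524 [ 0.6831 -0.3613  0.0259] [55. 22.] [182.  22.  16.]
(600, 658, 3)
```

View pics/b4.png

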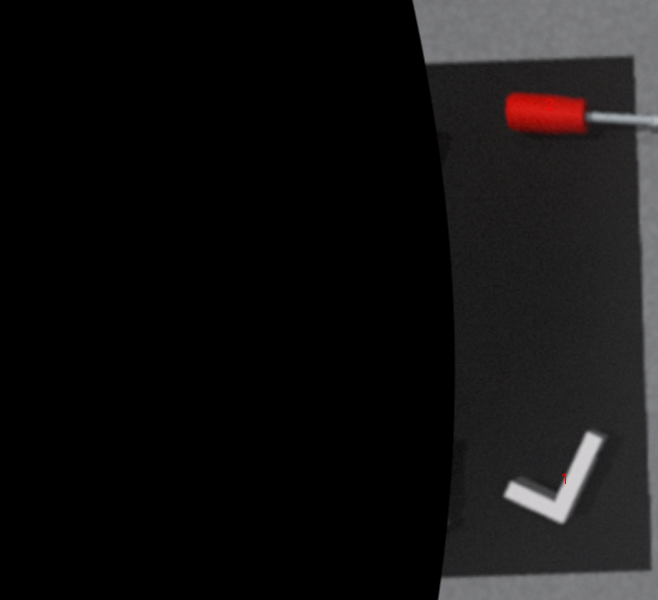

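The wrist camera tilts back toward the fingers, so I shift to y ≈ −0.30 and go higher.

>>> {"op": "move_arm", "data": {"steps": [[[0.05, 0.01, -0.015], 0], [[0.1, 0.02, -0.03], 0], [[0.15, 0.03, -0.045], 0], [[0.2, 0.04, -0.06], 0], [[0.25, 0.04, -0.07], 0], [[0.26, 0.04, -0.07], 0], [[0.26, 0.04, -0.07], 0], [[0.26, 0.04, -0.07], 0]]}}

```text
time_s: 12.92
tool_pos: [0.5398, -0.3006, 0.425]
tool_rot: [-179.9, 0.0, 89.9]
force: [-0.7, -0.4, -0.3]
grip_width: 0.0872
```

```bash
cat >> h.py <<'E'
def survey(name,res=0.0007):
    o,p,d=cam("wrist"); print(o["time_s"],o["tool_pos"],o["tool_rot"]); P=cloud("wrist",d,o)
    b=rect("wrist",p,0.34,0.76,-0.44,0.02,0.027,res,o)
    m=((P[...,2]>.020)&(P[...,2]<.033)&(d>0)).astype(np.uint8)
    n,l,s,c=cv2.connectedComponentsWithStats(m)
    X=lambda q:(int((0.02-q[1])/res),int((.76-q[0])/res)); out=[]
    for i in range(1,n):
        if s[i,4]<100: continue
        Q=P[l==i]; mu=Q.mean(0)
        if not(.34<mu[0]<.76 and -.46<mu[1]<.02): continue
        r=cv2.minAreaRect((Q[:,:2]*1000).astype(np.float32))
        print(i,s[i,4],mu.round(4),np.round(r[1]),p[l==i].mean(0).round()); cv2.putText(b,str(i),X(mu),0,.5,(255,0,0),1); out.append((i,Q))
    save(name,b); return out
E
python3 -c "
from h import *
survey('b5')"
```

```text
12.925 [ 0.53977403 -0.30063767  0.42501039] [-1.79947585e+02  3.20944645e-02  8.98979644e+01]
4 775 [ 0.5739 -0.0547  0.024 ] [57. 57.] [ 95.  99. 103.]
5 404 [ 0.4112 -0.0559  0.0257] [67. 23.] [221. 220. 222.]
6 556 [ 0.6358 -0.155   0.026 ] [46. 67.] [231. 230. 231.]
10 411 [ 0.5237 -0.1654  0.0262] [22. 65.] [236. 235. 236.]
12 537 [ 0.6381 -0.2492  0.0263] [47. 67.] [234. 233. 234.]
13 550 [ 0.5318 -0.2593  0.0264] [45. 67.] [236. 235. 237.]
14 540 [ 0.4044 -0.2709  0.0262] [32. 93.] [232. 231. 233.]
15 516 [ 0.4214 -0.3701  0.0262] [47. 66.] [231. 230. 231.]
16 473 [ 0.6832 -0.3593  0.0256] [54. 24.] [220.  41.  37.]
```

View pics/b5.png

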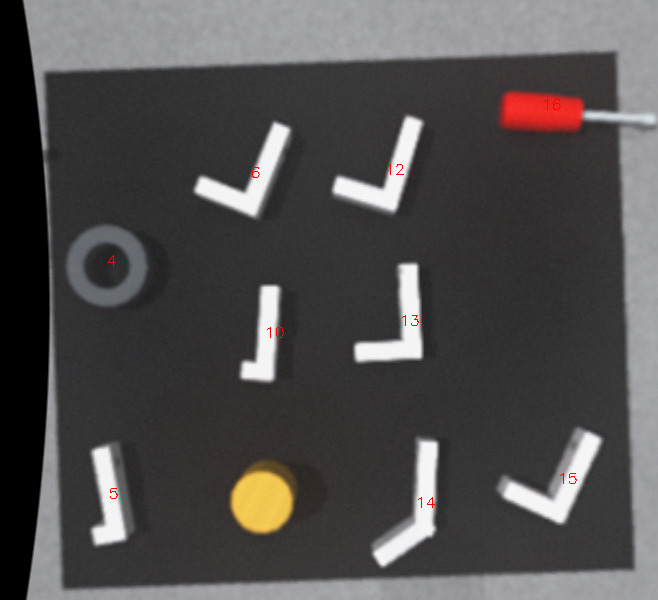

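The brackets in the rectified view:
- **Sound, leave:** 6 (255,170), 12 (395,170), 13 (410,320) and 15 (568,478). All have 46×67 mm right angles.
- **Misshapen:** 10 (275,332) stub, 5 (113,493) stub and 14 (426,502) at 128°.
- **bent_2:** absent.
- **Pink look-alikes:** off the mat.

Next I fit the poses.

```bash
cat >> h.py <<'E'
from scipy.optimize import differential_evolution
def rectp(c,a,l0,l1,w=6):
    u=np.array([np.cos(a),np.sin(a)]);v=np.array([-u[1],u[0]]);c=np.array(c)
    return [c+l0*u-w*v,c+l1*u-w*v,c+l1*u+w*v,c+l0*u+w*v]
def shapes(k):
    s=[rectp((0,0),0,-33,33)]
    s.append({"sound":rectp((-27,0),np.pi/2,-6,40),"broken":rectp((-27,0),np.pi/2,-6,16),"bent1":rectp((-27,0),np.deg2rad(128),-6,40),"bent2":rectp((-27,0),np.deg2rad(55),-6,40)}[k]); return s
def fit(Q,kinds=("sound","broken","bent1","bent2")):
    Q=Q[Q[:,2]>.0225]; q=Q[:,:2]*1000; mu=q.mean(0); S=2
    g=np.zeros((320,320),np.uint8); ij=((q-mu)*S+160).astype(int); ij=ij[(ij>=0).all(1)&(ij<320).all(1)]; g[ij[:,1],ij[:,0]]=1
    g=cv2.morphologyEx(g,cv2.MORPH_CLOSE,np.ones((9,9),np.uint8)); best=None
    for k in kinds:
        sh=shapes(k)
        def f(t):
            c,s=np.cos(t[2]),np.sin(t[2]);M=np.array([[c,-s],[s,c]]); h=np.zeros_like(g)
            for r in sh: cv2.fillPoly(h,[np.round((np.array(r)@M.T+t[:2])*S*16+160*16).astype(np.int32)],1,shift=4)
            return -(g&h).sum()/(g|h).sum()
        r=differential_evolution(f,[(-30,30),(-30,30),(-np.pi,np.pi)],seed=1,maxiter=60,popsize=15,tol=1e-4)
        if best is None or r.fun<best[1]: best=(k,r.fun,np.r_[(mu+r.x[:2])/1000,np.rad2deg(r.x[2])])
    return best
E
python3 -c "
from h import *
for i,Q in survey('b6'):
    if i in(4,16): continue
    k,f,t=fit(Q); print(i,k,round(f,2),t.round(4))"
```

```text
12.975 [ 0.53971578 -0.30091938  0.42486449] [-1.79932649e+02  2.06622475e-02  8.98631377e+01]
4 777 [ 0.574  -0.0548  0.024 ] [57. 56.] [ 94.  98. 103.]
5 408 [ 0.4113 -0.0561  0.0258] [66. 23.] [220. 219. 221.]
7 555 [ 0.6359 -0.1552  0.026 ] [46. 67.] [231. 230. 232.]
11 411 [ 0.5238 -0.1654  0.0262] [22. 65.] [236. 234. 236.]
14 536 [ 0.6382 -0.2494  0.0263] [46. 67.] [234. 233. 234.]
15 550 [ 0.532  -0.2596  0.0264] [66. 46.] [237. 236. 237.]
16 541 [ 0.4045 -0.2709  0.0262] [33. 93.] [232. 231. 233.]
17 520 [ 0.4213 -0.3704  0.0261] [47. 66.] [231. 230. 232.]
18 461 [ 0.6833 -0.3592  0.0257] [55. 24.] [222.  41.  38.]
5 sound 0.0 [ 0.3882 -0.0328 20.1658]
7 sound 0.0 [  0.6117  -0.173  -15.4991]
11 sound 0.0 [ 0.5441 -0.152  -5.9392]
14 sound 0.0 [  0.6176  -0.2758 154.582 ]
15 sound 0.0 [  0.5596  -0.2484 169.7223]
17 sound 0.0 [  0.4336  -0.342  -88.3439]
18 sound 0.0 [ 0.7109 -0.3883 72.4676]h.py:69: RuntimeWarning: overflow encountered in scalar negative
  return -(g&h).sum()/(g|h).sum()
```

```bash
sed -i 's/return -(g&h).sum()/return -1.0*(g\&h).sum()/' h.py
python3 -c "
from h import *
for i,Q in survey('b6'):
    k,f,t=fit(Q); print(i,k,round(f,2),t.round(4))" | grep -v '\['; true
python3 -c "
from h import *
for i,Q in survey('b6'):
    k,f,t=fit(Q); print(i,k,round(f,2),t.round(4),Q.mean(0).round(3))" | grep -E 'sound|b'
```

```text
4 sound -0.4 [  0.5669  -0.073  -40.7026] [ 0.574 -0.055  0.024]
5 broken -0.89 [ 0.4136 -0.0565  9.5698] [ 0.411 -0.056  0.026]
6 sound -0.89 [  0.6418  -0.1657 -21.2704] [ 0.636 -0.155  0.026]
9 broken -0.87 [ 0.5268 -0.1673 -3.9125] [ 0.524 -0.165  0.026]
12 sound -0.86 [  0.645   -0.2603 -17.635 ] [ 0.638 -0.25   0.026]
13 sound -0.9 [ 0.5423 -0.2677  2.5979] [ 0.532 -0.259  0.026]
14 bent1 -0.88 [ 0.4177 -0.2783 -2.7065] [ 0.404 -0.271  0.026]
15 sound -0.87 [  0.4256  -0.3819 -25.1053] [ 0.421 -0.37   0.026]
16 broken -0.59 [ 0.6854 -0.3544 89.7406] [ 0.683 -0.359  0.026]
```

Fits are clean (IoU 0.86–0.90) and match my choice. First I go to hover over the stub at (0.527, −0.167).

>>> {"op": "move_arm", "data": {"steps": [[[0.013, -0.002, 0.03], 0.164], [[0.027, -0.003, 0.06], 0.327], [[0.04, -0.005, 0.09], 0.491], [[0.054, -0.007, 0.12], 0.655], [[0.067, -0.009, 0.15], 0.819], [[0.08, -0.01, 0.18], 0.982], [[0.094, -0.012, 0.21], 1.146], [[0.107, -0.014, 0.24], 1.31], [[0.121, -0.016, 0.275], 1.473], [[0.134, -0.017, 0.305], 1.637], [[0.134, -0.017, 0.305], 1.637], [[0.134, -0.017, 0.305], 1.637], [[0.134, -0.017, 0.305], 1.637]], "hand": -0.15, "squeeze": 50}}

```text
time_s: 14.75
tool_pos: [0.5245, -0.1666, 0.1223]
tool_rot: [179.9, -0.2, -3.8]
force: [1.1, 0.2, 0.8]
grip_width: 0.0499
```

Run:
```python
from h import *
o,p,d=cam("wrist"); print(o["time_s"],o["tool_pos"],o["tool_rot"],o["qpos"].round()); P=cloud("wrist",d,o)
m=(P[...,2]>.0225)&(P[...,2]<.033)&(d>0)&(np.hypot(P[...,0]-.525,P[...,1]+.167)<.05)
print(m.sum()); Q=P[m]
if m.sum()>100: print(fit(Q),cv2.minAreaRect((Q[:,:2]*1000).astype(np.float32)))
save("w7",p)
o,p,d=cam("side");P=cloud("side",d);m=(P[...,2]>.020)&(P[...,2]<.033)&(np.hypot(P[...,0]-.525,P[...,1]+.167)<.05);print("side",P[m].mean(0),m.sum(),P[m].max(0),P[m].min(0))
```

```text
14.75 [ 0.52449436 -0.16664093  0.12230724] [ 1.79949179e+02 -1.72035531e-01 -3.78243580e+00] [ 12.  11.   4. 105.  -1.  64. -78.]
1745
('broken', np.float64(-0.945176027949476), array([ 0.52716371, -0.16647483, -3.46183529])) ((527.6135864257812, -161.5609588623047), (21.147319793701172, 66.19927978515625), 85.82171630859375)
side [ 0.52496657 -0.16871864  0.02564621] 162 [ 0.55995344 -0.15005316  0.03269831] [ 0.49545952 -0.18054951  0.0200463 ]
```

View pics/w7.png

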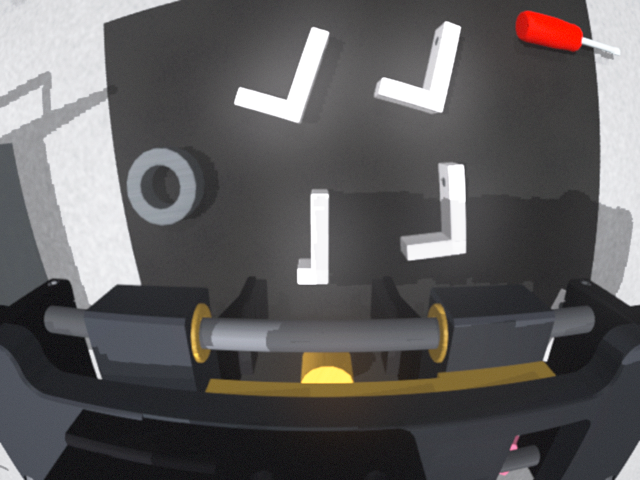

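The close view confirms it: stub bracket at (320,240), centred between the jaws, sound brackets apart. Lower, grip and lift.

>>> {"op": "move_arm", "data": {"steps": [[[0, 0, 0.04], 0], [[0, 0, 0.08], 0], [[0, 0, 0.1], 0], [[0, 0, 0.108], 0], [[0, 0, 0.108], 0], [[0, 0, 0.108], 0]]}}

```text
time_s: 15.6
tool_pos: [0.5244, -0.1656, 0.0138]
tool_rot: [180.0, -0.1, -3.8]
force: [-0.2, -0.4, 0.2]
grip_width: 0.0501
```

>>> {"op": "move_arm", "data": {"steps": [[[0, 0, 0], 0], [[0, 0, 0], 0], [[0, 0, 0], 0], [[0, 0, 0], 0], [[0, 0, 0], 0], [[0, 0, 0], 0], [[0, 0, 0], 0], [[0, 0, 0], 0]], "hand": 1}}

```text
time_s: 16.6
tool_pos: [0.5234, -0.1655, 0.0126]
tool_rot: [180.0, -0.0, -3.8]
force: [0.5, -0.1, 0.3]
grip_width: 0.0116
```

>>> {"op": "move_arm", "data": {"steps": [[[0, 0, -0.03], 0], [[0, 0, -0.08], 0], [[0, 0, -0.13], 0], [[0, 0, -0.176], 0], [[0, 0, -0.176], 0]]}}

```text
time_s: 17.23
tool_pos: [0.5259, -0.1659, 0.1929]
tool_rot: [179.9, -0.5, -3.8]
force: [-0.4, -0.4, -1.2]
grip_width: 0.0117
```

>>> {"op": "move_arm", "data": {"steps": [[[-0.006, -0.05, 0], 0], [[-0.012, -0.1, 0], -0.03], [[-0.018, -0.15, 0], -0.06], [[-0.024, -0.2, 0], -0.09], [[-0.03, -0.25, 0], -0.12], [[-0.036, -0.3, 0], -0.15], [[-0.042, -0.35, 0], -0.176], [[-0.048, -0.4, 0], -0.176], [[-0.053, -0.449, 0], -0.176], [[-0.053, -0.449, 0], -0.176], [[-0.053, -0.449, 0.04], -0.176], [[-0.053, -0.449, 0.08], -0.176]]}}

```text
time_s: 18.73
tool_pos: [0.5, 0.285, 0.1067]
tool_rot: [180.0, 0.0, 6.3]
force: [0.8, -0.2, -1.3]
grip_width: 0.0114
```

Run:
```python
from h import *
o,p,d=cam("wrist"); print(o["time_s"],o["tool_pos"],o["tool_rot"],o["grip_width"]);a=p
o,p,d=cam("side"); save("c8",np.hstack([cv2.resize(p[100:280,220:460],(480,360)),cv2.resize(a,(320,240))[:240].repeat(1,0) if 0 else cv2.copyMakeBorder(cv2.resize(a,(320,240)),0,120,0,0,0)]))
```

```text
18.725 [0.50001444 0.28503367 0.10665542] [1.79950717e+02 3.46445369e-02 6.25130393e+00] 0.011384848631943023
```

View pics/c8.png

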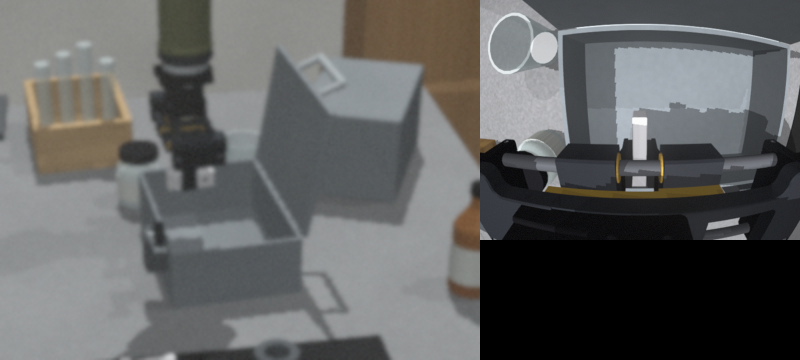

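Held and inside the box walls. Lower, release and lift.

>>> {"op": "move_arm", "data": {"steps": [[[0, 0, 0.03], 0], [[0, 0, 0.055], 0], [[0, 0, 0.068], 0], [[0, 0, 0.068], 0]]}}

```text
time_s: 19.32
tool_pos: [0.5001, 0.2857, 0.0404]
tool_rot: [180.0, 0.1, 6.3]
force: [0.1, -0.2, -0.6]
grip_width: 0.0118
```

>>> {"op": "move_arm", "data": {"steps": [[[0, 0, 0], 0], [[0, 0, 0], 0], [[0, 0, 0], 0], [[0, 0, 0], 0]], "hand": 0.2}}

```text
time_s: 19.82
tool_pos: [0.5004, 0.2863, 0.0409]
tool_rot: [-180.0, -0.0, 6.3]
force: [0.3, -0.5, 0.0]
grip_width: 0.0337
```

>>> {"op": "move_arm", "data": {"steps": [[[0, 0, -0.04], 0], [[0, 0, -0.09], 0], [[0, 0, -0.14], 0], [[0, 0, -0.16], 0]]}}

```text
time_s: 20.32
tool_pos: [0.5015, 0.2872, 0.2045]
tool_rot: [-179.9, -0.3, 6.3]
force: [0.2, 0.0, -1.3]
grip_width: 0.035
```

>>> {"op": "move_arm", "data": {"steps": [[[-0.016, 0.048, 0], 0], [[-0.032, 0.095, 0], -0.03], [[-0.048, 0.142, 0], -0.058], [[-0.064, 0.19, 0], -0.058], [[-0.08, 0.237, 0], -0.058], [[-0.096, 0.284, 0], -0.058], [[-0.112, 0.331, 0.03], -0.058], [[-0.112, 0.331, 0.075], -0.058], [[-0.112, 0.331, 0.075], -0.058], [[-0.112, 0.331, 0.075], -0.058]], "hand": -0.15}}

```text
time_s: 21.58
tool_pos: [0.4262, -0.0545, 0.127]
tool_rot: [180.0, -0.1, 9.7]
force: [0.2, 0.5, 0.1]
grip_width: 0.05
```

```bash
cat >> h.py <<'E'
def near(x,y,r=.06,cams=("wrist","side","scene")):
    for n in cams:
        o,p,d=cam(n); P=cloud(n,d,o); m=(P[...,2]>.0225)&(P[...,2]<.033)&(d>0)&(np.hypot(P[...,0]-x,P[...,1]-y)<r)&(p.min(-1)>120)
        if n=="wrist": print(o["time_s"],o["tool_pos"].round(4),o["tool_rot"].round(1),o["grip_width"].round(4))
        Q=P[m]; print(n,m.sum()); 
        if len(Q)>60: print(fit(Q,("broken","bent1","sound")),Q.mean(0).round(4))
E
python3 -c "
from h import *
near(.4136,-.0565)"
```

```text
Traceback (most recent call last):
  File "h.py", line 76, in near
    if n=="wrist": print(o["time_s"],o["tool_pos"].round(4),o["tool_rot"].round(1),o["grip_width"].round(4))
                                                                                   ^^^^^^^^^^^^^^^^^^^^^
AttributeError: 'float' object has no attribute 'round'
```

```bash
sed -i 's/o\["grip_width"\].round(4)/o["grip_width"]/' h.py
python3 -c "
from h import *
near(.4136,-.0565)"
```

```text
21.625 [ 0.4267 -0.0545  0.1274] [180.   -0.2   9.7] 0.049682939226922185
wrist 1601
('broken', np.float64(-0.9280767181672882), array([ 0.41365665, -0.05565945, 10.42248003])) [ 0.4114 -0.0544  0.0264]
side 122
('broken', np.float64(-0.17050102249488752), array([ 4.14263760e-01, -5.94180476e-02, -1.66625344e+02])) [ 0.4114 -0.0586  0.0263]
scene 93
('broken', np.float64(-0.30365235937083446), array([ 0.41544889, -0.05439754, 10.39433076])) [ 0.4124 -0.0536  0.0263]
```

>>> {"op": "move_arm", "data": {"steps": [[[0, -0.001, 0.04], -0.012], [[0, -0.001, 0.08], -0.012], [[0, -0.001, 0.105], -0.012], [[0, -0.001, 0.113], -0.012], [[0, -0.001, 0.113], -0.012], [[0, -0.001, 0.113], -0.012]]}}

```text
time_s: 22.52
tool_pos: [0.4262, -0.0542, 0.0138]
tool_rot: [180.0, -0.1, 10.3]
force: [-0.7, -0.4, -0.0]
grip_width: 0.0502
```

>>> {"op": "move_arm", "data": {"steps": [[[0, 0, 0], 0], [[0, 0, 0], 0], [[0, 0, 0], 0], [[0, 0, 0], 0], [[0, 0, 0], 0], [[0, 0, 0], 0], [[0, 0, 0], 0], [[0, 0, 0], 0]], "hand": 1}}

```text
time_s: 23.52
tool_pos: [0.4249, -0.0542, 0.0126]
tool_rot: [180.0, 0.0, 10.3]
force: [0.5, 0.6, 0.8]
grip_width: 0.0117
```

>>> {"op": "move_arm", "data": {"steps": [[[0, 0, -0.03], 0], [[0, 0, -0.08], 0], [[0, 0, -0.13], 0], [[0, 0, -0.176], 0], [[0, 0, -0.176], 0]]}}

```text
time_s: 24.15
tool_pos: [0.4275, -0.0543, 0.1923]
tool_rot: [179.9, -0.4, 10.3]
force: [0.3, -0.6, -1.9]
grip_width: 0.0114
```

>>> {"op": "move_arm", "data": {"steps": [[[0.02, -0.04, 0], 0], [[0.04, -0.08, 0], 0.03], [[0.06, -0.12, 0], 0.07], [[0.08, -0.16, 0], 0.07], [[0.1, -0.2, 0], 0.07], [[0.12, -0.24, 0], 0.07], [[0.135, -0.271, 0], 0.07], [[0.135, -0.271, 0.0], 0.07], [[0.135, -0.271, 0.04], 0.07], [[0.135, -0.271, 0.08], 0.07], [[0.135, -0.271, 0.12], 0.07], [[0.135, -0.271, 0.152], 0.07], [[0.135, -0.271, 0.152], 0.07]]}}

```text
time_s: 25.78
tool_pos: [0.5064, 0.234, 0.0331]
tool_rot: [179.8, 0.4, 6.2]
force: [-0.1, -0.6, 0.1]
grip_width: 0.0119
```

>>> {"op": "move_arm", "data": {"steps": [[[0, 0, 0], 0], [[0, 0, 0], 0], [[0, 0, 0], 0], [[0, 0, 0], 0]], "hand": 0.3}}

```text
time_s: 26.28
tool_pos: [0.5098, 0.2368, 0.0373]
tool_rot: [-180.0, -0.1, 6.3]
force: [-0.6, -0.3, 0.1]
grip_width: 0.0302
```

>>> {"op": "move_arm", "data": {"steps": [[[0, 0, -0.04], 0], [[0, 0, -0.09], 0], [[0, 0, -0.14], 0], [[0, 0, -0.16], 0]]}}

```text
time_s: 26.78
tool_pos: [0.5108, 0.2375, 0.2006]
tool_rot: [-179.9, -0.3, 6.3]
force: [-0.2, 0.2, -0.9]
grip_width: 0.0303
```

>>> {"op": "move_arm", "data": {"steps": [[[-0.014, 0.05, 0], 0], [[-0.028, 0.1, 0], 0.03], [[-0.042, 0.15, 0], 0.06], [[-0.056, 0.2, 0], 0.09], [[-0.07, 0.25, 0], 0.12], [[-0.084, 0.3, 0], 0.157], [[-0.098, 0.35, 0], 0.157], [[-0.112, 0.4, 0], 0.157], [[-0.126, 0.45, 0], 0.157], [[-0.141, 0.504, 0.03], 0.157], [[-0.141, 0.504, 0.075], 0.157], [[-0.141, 0.504, 0.075], 0.157], [[-0.141, 0.504, 0.075], 0.157]], "hand": 0.08}}

```text
time_s: 28.4
tool_pos: [0.4256, -0.2793, 0.123]
tool_rot: [180.0, -0.1, -2.6]
force: [1.0, -0.6, 0.5]
grip_width: 0.0403
```

```bash
python3 -c "
from h import *
near(.4077,-.272,.062,('wrist','scene'))
o,p,d=cam('wrist');save('w9',p)"
```

```text
28.4 [ 0.4256 -0.2793  0.123 ] [ 1.8e+02 -1.0e-01 -2.6e+00] 0.04026859248414347
wrist 2135
('bent1', np.float64(-0.8997208931419458), array([ 0.41786346, -0.27814768, -3.31798705])) [ 0.4075 -0.2728  0.0263]
scene 107
('broken', np.float64(-0.24463840399002493), array([  0.40460362,  -0.27190268, -18.11386252])) [ 0.4061 -0.2691  0.0261]
```

View pics/w9.png

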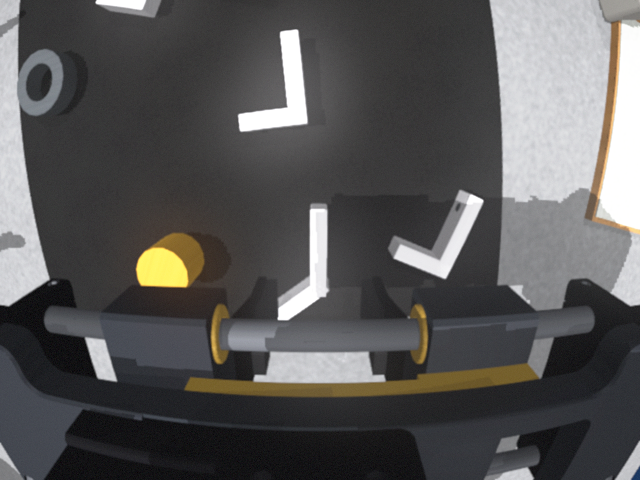

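The bent bracket at (318,250) lies between the jaws, and the neighbours at (435,235) and (170,260) are clear. Lower, grip and lift.

>>> {"op": "move_arm", "data": {"steps": [[[0, 0, 0.04], 0], [[0, 0, 0.08], 0], [[0, 0, 0.1], 0], [[0, 0, 0.109], 0], [[0, 0, 0.109], 0], [[0, 0, 0.109], 0]]}}

```text
time_s: 29.3
tool_pos: [0.4255, -0.2803, 0.0139]
tool_rot: [179.9, -0.1, -2.7]
force: [-0.0, 0.4, 0.1]
grip_width: 0.04
```

>>> {"op": "move_arm", "data": {"steps": [[[0, 0, 0], 0], [[0, 0, 0], 0], [[0, 0, 0], 0], [[0, 0, 0], 0], [[0, 0, 0], 0], [[0, 0, 0], 0], [[0, 0, 0], 0]], "hand": 1}}

```text
time_s: 30.18
tool_pos: [0.4245, -0.2798, 0.0127]
tool_rot: [180.0, -0.0, -2.7]
force: [-1.7, 0.3, 2.2]
grip_width: 0.0123
```

>>> {"op": "move_arm", "data": {"steps": [[[0, 0, -0.03], 0], [[0, 0, -0.08], 0], [[0, 0, -0.13], 0], [[0, 0, -0.176], 0], [[0, 0, -0.176], 0]]}}

```text
time_s: 30.8
tool_pos: [0.4266, -0.2811, 0.1924]
tool_rot: [179.8, -0.4, -2.7]
force: [0.3, 0.7, -0.9]
grip_width: 0.0118
```

>>> {"op": "move_arm", "data": {"steps": [[[0.009, -0.05, 0], 0], [[0.018, -0.1, 0], -0.03], [[0.027, -0.15, 0], -0.06], [[0.036, -0.2, 0], -0.09], [[0.045, -0.25, 0], -0.12], [[0.054, -0.3, 0], -0.157], [[0.063, -0.35, 0], -0.157], [[0.072, -0.4, 0], -0.157], [[0.083, -0.463, 0], -0.157], [[0.083, -0.463, 0], -0.157], [[0.083, -0.463, 0], -0.157], [[0.083, -0.463, 0.03], -0.157], [[0.083, -0.463, 0.07], -0.157]]}}

```text
time_s: 32.42
tool_pos: [0.5301, 0.1766, 0.1183]
tool_rot: [180.0, -0.1, 6.1]
force: [0.5, 0.3, -1.2]
grip_width: 0.0117
```

>>> {"op": "move_arm", "data": {"steps": [[[0, 0, 0.03], 0], [[0, 0, 0.06], 0], [[0, 0, 0.08], 0], [[0, 0, 0.08], 0]]}}

```text
time_s: 32.92
tool_pos: [0.5275, 0.176, 0.0364]
tool_rot: [179.9, 0.3, 6.1]
force: [-0.2, 0.3, -0.3]
grip_width: 0.0117
```

>>> {"op": "move_arm", "data": {"steps": [[[0, 0, 0], 0], [[0, 0, 0], 0], [[0, 0, 0], 0], [[0, 0, 0], 0]], "hand": 0.3}}

```text
time_s: 33.42
tool_pos: [0.5295, 0.1789, 0.0391]
tool_rot: [-180.0, -0.1, 6.3]
force: [-1.2, 0.6, -0.4]
grip_width: 0.03
```

>>> {"op": "move_arm", "data": {"steps": [[[0, 0, -0.04], 0], [[0, 0, -0.09], 0], [[0, 0, -0.14], 0], [[0, 0, -0.19], 0], [[0, 0, -0.24], 0]]}}

```text
time_s: 34.05
tool_pos: [0.5289, 0.1788, 0.2805]
tool_rot: [180.0, -0.0, 6.3]
force: [-0.5, 0.7, -0.3]
grip_width: 0.0307
```

Run:
```python
from h import *
o,p,d=cam("wrist"); print(o["time_s"],o["tool_pos"],o["grip_width"]);a=p
o,s,d=cam("side"); save("c10",np.vstack([cv2.resize(s[160:420,240:480],(480,520))]))
save("c10",np.hstack([cv2.resize(s[170:400,250:470],(440,460)),cv2.copyMakeBorder(cv2.resize(a,(340,255)),0,205,0,0,0)]))
```

```text
34.05 [0.52890346 0.17884996 0.28048489] 0.03072067136117898
```

View pics/c10.png

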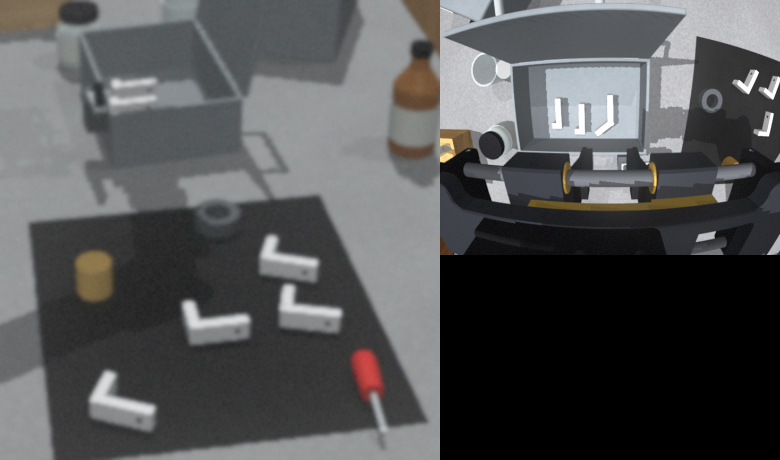

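All three misshapen brackets lie in the box, and the four sound ones, the weight and the collar are in place. I go back above the handle.

>>> {"op": "move_arm", "data": {"steps": [[[0, 0, -0.05], 0], [[0, 0, -0.085], -0.1], [[0.02, -0.006, -0.085], -0.28], [[0.04, -0.012, -0.085], -0.46], [[0.06, -0.018, -0.085], -0.64], [[0.08, -0.025, -0.085], -0.82], [[0.1, -0.032, -0.085], -1.0], [[0.12, -0.04, -0.085], -1.18], [[0.15, -0.05, -0.085], -1.36], [[0.173, -0.058, -0.085], -1.54], [[0.173, -0.058, -0.085], -1.567], [[0.173, -0.058, -0.085], -1.567], [[0.173, -0.058, -0.085], -1.567]], "hand": 0.4}}

```text
time_s: 35.78
tool_pos: [0.6941, 0.255, 0.3645]
tool_rot: [179.9, 0.0, 96.0]
force: [0.3, -0.4, -0.2]
grip_width: 0.0265
```

Run:
```python
from h import *
o=env.get_obs(); print(o["time_s"],o["tool_pos"],o["tool_rot"])
for n in("scene","wrist"):
    o,p,d=cam(n); P=cloud(n,d,o)[d>0]
    H=P[(P[:,2]>.262)&(P[:,2]<.278)&(P[:,0]>.672)&(P[:,0]<.73)&(P[:,1]>.18)&(P[:,1]<.33)]
    if len(H)>5: print(n,len(H),H.mean(0).round(4),np.percentile(H,[2,98],axis=0).round(3).tolist(), np.polyfit(H[:,1],H[:,0],1))
```

```text
35.775 [0.69414506 0.25504834 0.36450486] [1.79946865e+02 1.81949164e-02 9.59792907e+01]
scene 321 [0.6939 0.2723 0.2705] [[0.674, 0.211, 0.264], [0.704, 0.311, 0.275]] [-0.17879386  0.74255008]
wrist 2898 [0.6919 0.2609 0.2708] [[0.675, 0.205, 0.264], [0.703, 0.311, 0.274]] [-0.09452618  0.71651731]
```

>>> {"op": "move_arm", "data": {"steps": [[[0, 0.002, 0.04], 0], [[0, 0.002, 0.07], 0], [[0, 0.002, 0.09], 0], [[0, 0.002, 0.108], 0], [[0, 0.002, 0.108], 0]]}}

```text
time_s: 36.5
tool_pos: [0.696, 0.2551, 0.2542]
tool_rot: [-179.9, 0.1, 96.1]
force: [1.0, -0.2, -0.1]
grip_width: 0.0259
```

>>> {"op": "move_arm", "data": {"steps": [[[0, 0, 0], 0], [[0, 0, 0], 0], [[0, 0, 0], 0], [[0, 0, 0], 0], [[0, 0, 0], 0]], "hand": 1, "squeeze": 30}}

```text
time_s: 37.12
tool_pos: [0.6953, 0.2558, 0.257]
tool_rot: [-179.9, 0.0, 96.1]
force: [-5.2, -1.5, 2.9]
grip_width: 0.0112
```

Run:
```python
from h import *
o=env.get_obs(); print(o["tool_pos"],o["force"],o["grip_width"])
x1,z1=.192-.1961*np.cos(np.deg2rad(11.77)+1.745),.1961*np.sin(np.deg2rad(11.77)+1.745)
for t in np.arange(1.745,-.01,-.0872):
    a=np.deg2rad(11.77)+t; print(round(t,3),round(.192-.1961*np.cos(a)-x1,3),round(-(.1961*np.sin(a)-z1),3))
```

```text
[0.69533431 0.25577663 0.25703897] [-5.21156331 -1.54410004  2.87181672] 0.011186612378651007
1.745 0.0 -0.0
1.658 -0.016 -0.006
1.571 -0.033 -0.01
1.483 -0.05 -0.013
1.396 -0.067 -0.014
1.309 -0.084 -0.014
1.222 -0.101 -0.012
1.135 -0.118 -0.009
1.047 -0.134 -0.004
0.96 -0.15 0.002
0.873 -0.165 0.009
0.786 -0.18 0.018
0.699 -0.194 0.028
0.611 -0.207 0.039
0.524 -0.219 0.051
0.437 -0.23 0.065
0.35 -0.239 0.079
0.263 -0.248 0.094
0.175 -0.255 0.109
0.088 -0.26 0.125
0.001 -0.265 0.142
```

Gripped (11 mm). Swing it shut in two stages.

>>> {"op": "move_arm", "data": {"steps": [[[0, -0.016, -0.006], 0], [[0, -0.033, -0.01], 0], [[0, -0.05, -0.013], 0], [[0, -0.067, -0.014], 0], [[0, -0.084, -0.014], 0], [[0, -0.101, -0.012], 0], [[0, -0.118, -0.009], 0], [[0, -0.134, -0.004], 0], [[0, -0.15, 0.002], 0], [[0, -0.165, 0.009], 0], [[0, -0.18, 0.018], 0], [[0, -0.194, 0.028], 0], [[0, -0.207, 0.039], 0], [[0, -0.219, 0.051], 0], [[0, -0.23, 0.065], 0], [[0, -0.239, 0.079], 0], [[0, -0.239, 0.079], 0], [[0, -0.239, 0.079], 0]]}}

```text
time_s: 39.38
tool_pos: [0.4584, 0.2297, 0.1767]
tool_rot: [-179.9, 0.1, 96.1]
force: [-4.9, -3.7, 1.7]
grip_width: 0.011
```

>>> {"op": "move_arm", "data": {"steps": [[[0, -0.005, 0.008], 0], [[0, -0.009, 0.015], 0], [[0, -0.013, 0.022], 0], [[0, -0.016, 0.03], 0], [[0, -0.019, 0.038], 0], [[0, -0.021, 0.046], 0], [[0, -0.023, 0.053], 0], [[0, -0.024, 0.06], 0], [[0, -0.024, 0.064], 0], [[0, -0.024, 0.064], 0]]}}

```text
time_s: 40.62
tool_pos: [0.4319, 0.2267, 0.111]
tool_rot: [-179.5, 0.1, 96.1]
force: [-9.3, -5.9, 1.9]
grip_width: 0.01
```

>>> {"op": "move_arm", "data": {"steps": [[[0, 0, 0], 0], [[0, 0, 0], 0], [[0, 0, 0], 0], [[0, 0, 0], 0]], "hand": 0.2}}

```text
time_s: 41.12
tool_pos: [0.4362, 0.2285, 0.1133]
tool_rot: [179.9, -0.1, 96.1]
force: [-0.2, 0.1, 0.4]
grip_width: 0.0335
```

>>> {"op": "move_arm", "data": {"steps": [[[0, 0, -0.05], 0], [[0, 0, -0.1], 0], [[-0.05, 0, -0.12], 0], [[-0.1, 0, -0.12], 0], [[-0.11, 0, -0.12], 0], [[-0.11, 0, -0.12], 0]]}}

```text
time_s: 41.88
tool_pos: [0.4471, 0.1184, 0.2327]
tool_rot: [180.0, -0.0, 96.0]
force: [0.2, 1.1, -0.5]
grip_width: 0.035
```

Run:
```python
from h import *
o,p,d=cam("wrist"); print(o["time_s"],o["tool_pos"],o["tool_rot"]); P=cloud("wrist",d,o); save("w11",p)
for q in("button_peg",):
  for r in env.cut_out("wrist",q)[:1]:
    Q=P[r["region"]&(d>0)]; print(q,r["conf"],r["uv"]); T=Q[Q[:,2]>.128]; print("peg",T.mean(0),T.min(0),T.max(0),len(T))
_,p,d2=cam("scene"); S=cloud("scene",d2)
for n,A,dd in(("w",P,d),("s",S,d2)):
    m=(A[...,0]>.45)&(A[...,0]<.62)&(A[...,1]>.15)&(A[...,1]<.36)&(A[...,2]>.08)&(A[...,2]<.12)&(dd>0); Q=A[m]; 
    if len(Q): print(n,np.linalg.lstsq(np.c_[Q[:,:2],np.ones(len(Q))],Q[:,2],rcond=None)[0].round(4),np.median(Q[:,2]),len(Q))
    T=A[(dd>0)&(A[...,2]>.128)&(A[...,2]<.142)&(A[...,1]<.13)&(A[...,1]>.06)&(abs(A[...,0]-.44)<.03)]; print("peg",len(T),T.mean(0))
```

```text
41.875 [0.44711345 0.11842839 0.23274029] [ 1.79955807e+02 -3.13742631e-02  9.59992953e+01]
button_peg 0.8 [305.7, 238.6]
peg [0.44040278 0.09514717 0.13544493] [0.43392345 0.08770008 0.1280314 ] [0.44687545 0.10047628 0.13849239] 303
w [-0.0014 -0.0016  0.0942] 0.09301793194862545 38983
peg 305 [0.44039543 0.09509914 0.13545073]
s [-0.0066 -0.0032  0.0974] 0.09307824517504071 6037
peg 27 [0.44363388 0.09421329 0.13477803]
```

View pics/w11.png

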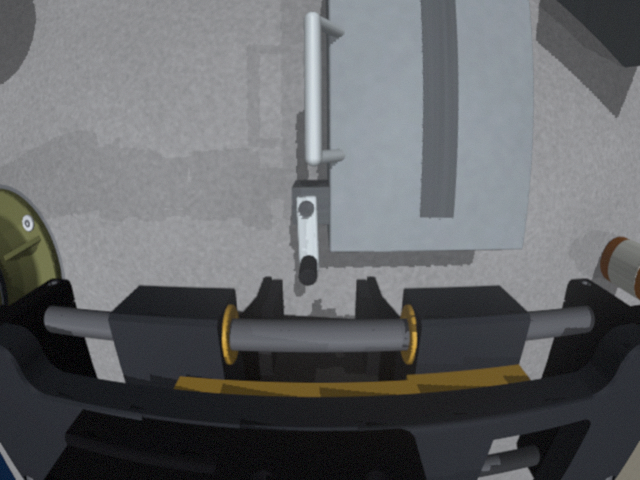

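The lid is shut (top plane level at 0.093), and the peg is at (305,268) px, world (0.440, 0.0945). I pinch it lightly.

>>> {"op": "move_arm", "data": {"steps": [[[-0.023, -0.01, 0.03], 0], [[-0.023, -0.01, 0.07], 0], [[-0.023, -0.01, 0.1], 0], [[-0.023, -0.01, 0.115], 0], [[-0.023, -0.01, 0.115], 0]], "squeeze": 15}}

```text
time_s: 42.65
tool_pos: [0.4388, 0.0952, 0.117]
tool_rot: [-179.9, -0.0, 96.2]
force: [0.6, -0.1, -0.1]
grip_width: 0.035
```

>>> {"op": "move_arm", "data": {"steps": [[[0, 0, 0], 0], [[0, 0, 0], 0], [[0, 0, 0], 0], [[0, 0, 0], 0], [[0, 0, 0], 0]], "hand": 1}}

```text
time_s: 43.28
tool_pos: [0.4401, 0.0945, 0.1183]
tool_rot: [179.9, 0.0, 96.1]
force: [0.7, -0.3, 4.0]
grip_width: 0.0135
```

Run:
```python
from h import *
o=env.get_obs(); print(o["tool_pos"],o["tool_rot"],o["force"],o["grip_width"])
b=np.deg2rad(6.3);C=np.array([.532,.239]);B=np.array([[np.cos(b),-np.sin(b)],[np.sin(b),np.cos(b)]])
pv=C+B@[-.108,-.090]; pv2=np.array([.4403,.0947])+.045*(B@[0,1]); print(pv,pv2)
T=o["tool_pos"][:2]; y=np.deg2rad(o["tool_rot"][2]); tx=np.array([np.cos(y),np.sin(y)]);ty=np.array([np.sin(y),-np.cos(y)])
pv=(pv+pv2)/2; r=T-pv; print(np.hypot(*r), np.rad2deg(np.arctan2(r[1],r[0])))
for a in np.linspace(0,1.62,11)[1:]:
    c,s=np.cos(a),np.sin(a); q=pv+np.array([[c,-s],[s,c]])@r-T; print(round(a,3),(q@tx).round(3),(q@ty).round(3))
```

```text
[0.44014877 0.09452083 0.11832447] [1.79893384e+02 3.67217955e-03 9.60594993e+01] [ 0.69107161 -0.32182382  4.04507212] 0.013489349675037796
[0.4345283  0.13769221] [0.43536196 0.13942824]
0.04434575465690802 -83.26124140399389
0.162 0.001 0.007
0.324 0.002 0.014
0.486 0.005 0.021
0.648 0.009 0.027
0.81 0.014 0.032
0.972 0.02 0.036
1.134 0.026 0.04
1.296 0.033 0.042
1.458 0.04 0.044
1.62 0.047 0.044
```

>>> {"op": "move_arm", "data": {"steps": [[[0.001, 0.007, 0], -0.162], [[0.002, 0.014, 0], -0.324], [[0.005, 0.021, 0], -0.486], [[0.009, 0.027, 0], -0.648], [[0.014, 0.032, 0], -0.81], [[0.014, 0.032, 0], -0.81]]}}

```text
time_s: 44.02
tool_pos: [0.4703, 0.1121, 0.1183]
tool_rot: [180.0, 0.0, 142.6]
force: [-0.2, -0.2, 6.1]
grip_width: 0.0134
```

Run:
```python
from h import *
o=env.get_obs(); print(o["tool_pos"],o["tool_rot"],o["force"],o["grip_width"])
y=np.deg2rad(o["tool_rot"][2]); tx=np.array([np.cos(y),np.sin(y)]);ty=np.array([np.sin(y),-np.cos(y)])
pv=np.array([.435,.1386]);T=o["tool_pos"][:2]; r=T-pv; a0=np.arctan2(r[1],r[0]); print(np.hypot(*r),np.rad2deg(a0)-6.3+90)
for a in np.linspace(a0,np.deg2rad(6.3)+.03,6)[1:]:
    q=pv+.0448*np.array([np.cos(a),np.sin(a)])-T; print(round(a-a0,3),(q@tx).round(3),(q@ty).round(3))
```

```text
[0.47027698 0.11214066 0.11832262] [1.79970922e+02 3.97789508e-02 1.42595005e+02] [-0.15743599 -0.24563005  6.14468821] 0.013356979145803513
0.04409719287931011 46.82843288378032
0.157 -0.0 0.007
0.313 0.002 0.014
0.47 0.004 0.02
0.627 0.008 0.026
0.783 0.013 0.032
```

>>> {"op": "move_arm", "data": {"steps": [[[0, 0.007, 0], -0.157], [[0.002, 0.014, 0], -0.313], [[0.004, 0.02, 0], -0.47], [[0.008, 0.026, 0], -0.627], [[0.013, 0.032, 0], -0.78], [[0.014, 0.033, 0], -0.79], [[0.014, 0.033, 0], -0.79]]}}

```text
time_s: 44.9
tool_pos: [0.4782, 0.1424, 0.1181]
tool_rot: [-179.7, -0.2, -172.4]
force: [-4.1, -9.1, 9.3]
grip_width: 0.0131
```

Run:
```python
from h import *
o=env.get_obs(); print(o["tool_pos"],o["tool_rot"],o["force"],o["grip_width"])
r=o["tool_pos"][:2]-np.array([.435,.1386]); print(np.hypot(*r),np.rad2deg(np.arctan2(r[1],r[0]))-6.3+90)
```

```text
[0.4781631  0.14239096 0.11810184] [-179.66952954   -0.1824198  -172.38456151] [-4.14263356 -9.10844502  9.30120859] 0.013134888272080873
0.043329253325138005 88.71934240016667
```

>>> {"op": "move_arm", "data": {"steps": [[[0, 0.002, 0], 0], [[0, 0.002, 0], 0]]}}

```text
time_s: 45.15
tool_pos: [0.4781, 0.1425, 0.1181]
tool_rot: [-179.5, -0.2, -172.5]
force: [-4.0, -12.7, 11.7]
grip_width: 0.0133
```

>>> {"op": "move_arm", "data": {"steps": [[[0, 0, 0], 0], [[0, 0, 0], 0], [[0, 0, 0], 0]], "hand": 0.4}}

```text
time_s: 45.52
tool_pos: [0.4781, 0.148, 0.1173]
tool_rot: [-180.0, -0.1, -172.3]
force: [-1.2, -1.9, 1.6]
grip_width: 0.0252
```

>>> {"op": "move_arm", "data": {"steps": [[[0, 0, -0.05], 0], [[0, 0, -0.1], 0], [[0, 0, -0.15], 0], [[0.06, 0, -0.16], 0], [[0.06, 0, -0.16], 0]]}}

```text
time_s: 46.15
tool_pos: [0.4168, 0.1417, 0.2789]
tool_rot: [-180.0, 0.2, -172.1]
force: [1.8, -0.2, -0.4]
grip_width: 0.0261
```

Run:
```python
from h import *
o,p,d=cam("wrist"); print(o["time_s"],o["tool_pos"],o["tool_rot"]); P=cloud("wrist",d,o)
for n in("wrist","scene"):
    o,p,d=cam(n);A=cloud(n,d,o); near=(d>0)&(np.hypot(A[...,0]-.455,A[...,1]-.14)<.06)
    T=A[near&(A[...,2]>.130)&(A[...,2]<.139)&(A[...,0]>.465)]; B=A[near&(A[...,2]>.101)&(A[...,2]<.109)]
    print(n,"peg",len(T),T.mean(0) if len(T) else '',"bar",len(B),cv2.minAreaRect((B[:,:2]*1000).astype(np.float32)) if len(B)>5 else '')
    L=A[(d>0)&(A[...,0]>.5)&(A[...,0]<.6)&(A[...,1]>.15)&(A[...,1]<.34)&(A[...,2]>.05)]; print("lid z",np.median(L[:,2]))
    if len(T): r=T.mean(0)[:2]-np.array([.435,.1386]); print("angle",np.rad2deg(np.arctan2(r[1],r[0]))-6.3+90)
    if n=="wrist": a=p
o,s,d=cam("side"); save("c12",np.hstack([cv2.resize(a,(400,300)),cv2.resize(s[170:410,200:520],(400,300))]))
```

```text
46.15 [0.41675238 0.14166241 0.2788597 ] [-1.79970251e+02  1.57701531e-01 -1.72116969e+02]
wrist peg 206 [0.47750509 0.14259657 0.13560117] bar 947 ((453.15203857421875, 157.89114379882812), (60.046146392822266, 51.867000579833984), 6.9431538581848145)
lid z 0.0928603607933231
angle 89.07148348381148
scene peg 25 [0.48137398 0.14334067 0.13505888] bar 117 ((456.66387939453125, 159.0189208984375), (63.89314270019531, 52.8320198059082), 6.834595680236816)
lid z 0.0931335090314307
angle 89.53689569404904
```

View pics/c12.png

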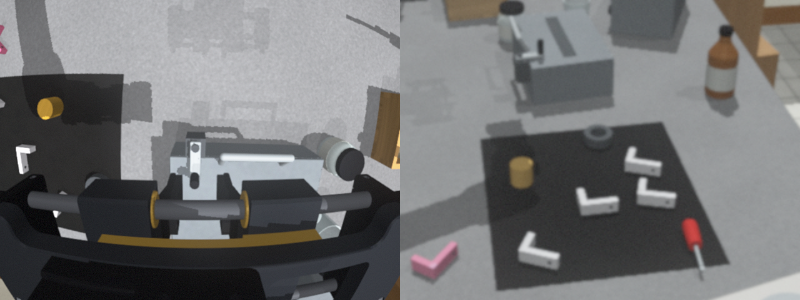

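The bar lies across the lid against its stop: it did not yield to a 12 N push and reads 89–89.5°. The lid is shut, the sound brackets are in place, and the gripper is clear. I hand in.

```bash
python3 -c "
from h import *
print(env.sign_off())"
```

```text
the job is handed in; nothing more can be done
None
```

The job is handed in. I opened the lid onto its stop and put the three misshapen brackets that were there (two with broken stubs, one bent to 128°) in the box. Then I shut the lid and turned the turnbutton across it. No 55° bent bracket was on the mat.

**Last checks:**
- **Lid:** its top is level at 93 mm in both the wrist and scene views, so it is shut.
- **Turnbutton:** it measures 89.1° (wrist view) and 89.5° (scene view). It did not move under a further push of about 12 N, so I took it to be on its stop.
- **Left in place:** the four sound brackets, the weight, the collar and the screwdriver are where they were by eye in the last side picture. I did not re-measure them.
- **Arm:** the gripper is clear of everything.

The clock stood at about 46 s, and I saw no grip slip and no knocked bracket. No check failed; the only disagreement was 2–4 mm between the wrist and scene cameras on the peg and handle.

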